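# Transfer tested relay modules into the carrier in reverse order

### The job

The four relay modules in the test rack have passed: move them into the four empty pockets of the carrier in reverse order, so that, seen from the robot, the module that stood at the left end of the row ends at the right end, the second from the left ends second from the right, and so on. Set each one down upright, flat on the floor of its pocket; do not drop or topple any, and let go of them all. The coloured tab on each bay shows which module stood there.

Things in the scene. Friction and masses are not known exactly. Their poses are not given: they have to be found in the camera images.
- module_red: red relay module: upright block 50 mm (its x) x 32 mm (its y) x 75 mm high, 0.1 to 0.23 kg, flat-sided, dark grey with a red head (upper 27 mm; top red with a small black window and four screws). Origin: centre of its underside, z up. Starts upright in the bay with a tab of its colour. Grip across the 50 mm (along its x): neighbours stand only about 23 mm off in y
- module_yellow: yellow relay module: upright block 50 mm (its x) x 32 mm (its y) x 75 mm high, 0.1 to 0.23 kg, flat-sided, dark grey with a yellow head (upper 27 mm; top yellow with a small black window and four screws). Origin: centre of its underside, z up. Starts upright in the bay with a tab of its colour. Grip across the 50 mm (along its x): neighbours stand only about 23 mm off in y
- module_green: green relay module: upright block 50 mm (its x) x 32 mm (its y) x 75 mm high, 0.1 to 0.23 kg, flat-sided, dark grey with a green head (upper 27 mm; top green with a small black window and four screws). Origin: centre of its underside, z up. Starts upright in the bay with a tab of its colour. Grip across the 50 mm (along its x): neighbours stand only about 23 mm off in y
- module_blue: blue relay module: upright block 50 mm (its x) x 32 mm (its y) x 75 mm high, 0.1 to 0.23 kg, flat-sided, dark grey with a blue head (upper 27 mm; top blue with a small black window and four screws). Origin: centre of its underside, z up. Starts upright in the bay with a tab of its colour. Grip across the 50 mm (along its x): neighbours stand only about 23 mm off in y
- bay_red: grey open bay fixed on the test rack, with a flat red tab (40 mm wide, 32 to 66 mm out on its -x side, 6 mm thick): the red module starts here. Pocket 58 mm (x) x 40 mm (y) inside, floor 4 mm and wall tops 18 mm above the origin. Origin: centre of its underside; axes as test_rack's
- bay_yellow: grey open bay fixed on the test rack, with a flat yellow tab (40 mm wide, 32 to 66 mm out on its -x side, 6 mm thick): the yellow module starts here. Pocket 58 mm (x) x 40 mm (y) inside, floor 4 mm and wall tops 18 mm above the origin. Origin: centre of its underside; axes as test_rack's
- bay_green: grey open bay fixed on the test rack, with a flat green tab (40 mm wide, 32 to 66 mm out on its -x side, 6 mm thick): the green module starts here. Pocket 58 mm (x) x 40 mm (y) inside, floor 4 mm and wall tops 18 mm above the origin. Origin: centre of its underside; axes as test_rack's
- bay_blue: grey open bay fixed on the test rack, with a flat blue tab (40 mm wide, 32 to 66 mm out on its -x side, 6 mm thick): the blue module starts here. Pocket 58 mm (x) x 40 mm (y) inside, floor 4 mm and wall tops 18 mm above the origin. Origin: centre of its underside; axes as test_rack's
- test_rack: fixed aluminium plate 150 (x) x 250 (y) x 10 mm, four bays on top in a row at its y = +82.5, +27.5, -27.5, -82.5 mm, x = 0; black strip 32 mm high along its +x edge. Origin: centre of its underside, on the bench. Its +y end is the row's left end seen from the robot (yaw within 0.3 rad of the world's). Stands on the robot's left or right
- carrier: fixed steel plate 130 (x) x 250 (y) mm with four empty black-walled pockets, centres at its y = +82.5, +27.5, -27.5, -82.5 mm, x = 0; each 66 (x) x 50 (y) mm inside, floor 8 mm and 5 mm thick walls' tops 28 mm above the origin; green board along +x, 19 mm high. Origin: centre of its underside, on the bench. +y end is left seen from the robot (yaw within 0.3 rad). On the other side from test_rack

How it is judged (in metres and radians):
At the end, for the whole second after the job is handed in: Each module stands in the carrier pocket that mirrors its bay (bay at y in the rack's frame, module at -y in the carrier's), within 12 mm in x and y, underside within 4 mm of the pocket floor, upright within 0.1 rad, at rest and released (((y of bay_red in the frame of test_rack between 0.0725 and 0.0925 m and y of module_red in the frame of carrier between -0.0945 and -0.0705 m) or (y of bay_red in the frame of test_rack between 0.0175 and 0.0375 m and y of module_red in the frame of carrier between -0.0395 and -0.0155 m) or (y of bay_red in the frame of test_rack between -0.0375 and -0.0175 m and y of module_red in the frame of carrier between 0.0155 and 0.0395 m) or (y of bay_red in the frame of test_rack between -0.0925 and -0.0725 m and y of module_red in the frame of carrier between 0.0705 and 0.0945 m)) and x of module_red in the frame of carrier between -0.012 and 0.012 m and z of module_red in the frame of carrier between 0.004 and 0.012 m and angle between each of module_red, module_yellow, module_green, module_blue's own z axis and vertical below 0.1 rad and linear speed of each of module_red, module_yellow, module_green, module_blue below 0.02 m/s and angular speed of each of module_red, module_yellow, module_green, module_blue below 0.2 rad/s and contact force between each of module_red, module_yellow, module_green, module_blue and the fingers below 0.01 N and ((y of bay_yellow in the frame of test_rack between 0.0725 and 0.0925 m and y of module_yellow in the frame of carrier between -0.0945 and -0.0705 m) or (y of bay_yellow in the frame of test_rack between 0.0175 and 0.0375 m and y of module_yellow in the frame of carrier between -0.0395 and -0.0155 m) or (y of bay_yellow in the frame of test_rack between -0.0375 and -0.0175 m and y of module_yellow in the frame of carrier between 0.0155 and 0.0395 m) or (y of bay_yellow in the frame of test_rack between -0.0925 and -0.0725 m and y of module_yellow in the frame of carrier between 0.0705 and 0.0945 m)) and x of module_yellow in the frame of carrier between -0.012 and 0.012 m and z of module_yellow in the frame of carrier between 0.004 and 0.012 m and ((y of bay_green in the frame of test_rack between 0.0725 and 0.0925 m and y of module_green in the frame of carrier between -0.0945 and -0.0705 m) or (y of bay_green in the frame of test_rack between 0.0175 and 0.0375 m and y of module_green in the frame of carrier between -0.0395 and -0.0155 m) or (y of bay_green in the frame of test_rack between -0.0375 and -0.0175 m and y of module_green in the frame of carrier between 0.0155 and 0.0395 m) or (y of bay_green in the frame of test_rack between -0.0925 and -0.0725 m and y of module_green in the frame of carrier between 0.0705 and 0.0945 m)) and x of module_green in the frame of carrier between -0.012 and 0.012 m and z of module_green in the frame of carrier between 0.004 and 0.012 m and ((y of bay_blue in the frame of test_rack between 0.0725 and 0.0925 m and y of module_blue in the frame of carrier between -0.0945 and -0.0705 m) or (y of bay_blue in the frame of test_rack between 0.0175 and 0.0375 m and y of module_blue in the frame of carrier between -0.0395 and -0.0155 m) or (y of bay_blue in the frame of test_rack between -0.0375 and -0.0175 m and y of module_blue in the frame of carrier between 0.0155 and 0.0395 m) or (y of bay_blue in the frame of test_rack between -0.0925 and -0.0725 m and y of module_blue in the frame of carrier between 0.0705 and 0.0945 m)) and x of module_blue in the frame of carrier between -0.012 and 0.012 m and z of module_blue in the frame of carrier between 0.004 and 0.012 m); the robot touches nothing.
It fails at once if a module is toppled (tilted over 1 rad) (angle between any of module_red, module_yellow, module_green, module_blue's own z axis and vertical above 1 rad).
It fails at once if a module is dropped (falls free of the fingers faster than 0.8 m/s, about 33 mm of fall) ((linear speed of module_red above 0.8 m/s and contact force between module_red and the fingers below 0.01 N) or (linear speed of module_yellow above 0.8 m/s and contact force between module_yellow and the fingers below 0.01 N) or (linear speed of module_green above 0.8 m/s and contact force between module_green and the fingers below 0.01 N) or (linear speed of module_blue above 0.8 m/s and contact force between module_blue and the fingers below 0.01 N)).
It also fails if it takes over 118 s, if anything falls off the work surface, if the arm or the gripper's body presses on something with over 40 N, if the wrist force passes 120 N, or if a joint passes its speed limit or range.

### The arm

A 6-joint arm with a two-finger parallel gripper is mounted at the origin on the work surface. World frame = base frame: x ahead of the robot, y to its left, z up, the work surface at z = 0. Lengths are in mm, angles in rad, forces in N, time in s.
With the tool pointing down it reaches from about 350 to 975 mm from the base axis. Payload 7.1 kg.
Tool frame: the origin (TCP) lies midway between the tips of the shut fingers; the grasp point (between the pads) lies 19 mm behind it (ctrl.grip_depth is the distance from the TCP to the grasp point, in mm); z points along the fingers, y is the line along which they close (so a half turn about z gives the same grasp; the last joint's range is limited). The gripper opens to 88 mm and grips with 3 to 60 N. Pads are 20 mm wide; open, the fingers measure 115 mm over their backs; the gripper's body (75 mm by 178 mm) begins 61 mm behind the grasp point.
Start: joints at [1.198, 0.423, 1.63, -0, 1.089, -0.019], TCP at [216.508, 586.284, 222.675] pointing down, gripper open.
Joint ranges: [-3, 3], [-0.9, 2.11], [0.09, 2.58], [-1.31, 4.45], [0.11, 2.69], [-2.54, 2.54]. Speed limits (rad/s): [2.39, 2.39, 3.01, 3.14, 3.14, 3.14].

### API

Orientations are given as a rotation vector (axis times angle).
In Python, from workcell import ctrl, cams gives the robot as it stands.
- The arm moves only by the tool move_arm, never from a script. Its argument "steps" is a list of rows, each a list of 3 entries, a list of its own where there are three numbers: the shift along the tool's x, y, z in units of 25 mm (1.0 is 25 mm), then the turn about the tool's z in units of 5 degrees (1.0 is 5 degrees), then the closure, from 0 (fully open) to 1 (shut). A call has 1 to 20 rows; each row shifts and turns the commanded pose from where the row before left it, along the tool's axes as they then stand; what a row does not reach is not made up. A row lasts 1/12 s, in which the tool goes at most 41.7 mm and 7.16 degrees, less where a joint would pass 70% of its speed; a pose out of reach is approached as far as the arm can. A call is refused whole if a number of a shift passes 1 or a number of a turn 1, either way. A call with a gripper value outside its range is refused whole. The fingers move at their own pace and stop on an object; the grip force is fixed at half the most. Time passes only in rows, so rows that do not move let the fingers close. It gives the time, the measured TCP pose, the force, the opening and the grip force at its end, in the units of the state.
- ctrl.get_obs(): the state, without advancing time (a new reading comes with each control period).
- cams.get_image(name): name is "scene" or "top"; returns a dict with "image" (480x640x3 uint8, red, green, blue), "camera_matrix" (3x3 intrinsics, pixels), "xyz" and "rotation" of the camera in the world. Camera axes: x right, y down, z forward; pixel columns grow to the right and rows downward; lengths in mm; the calibration is good to about 2 mm. A picture is of the moment at which its call begins. There is no depth.
- ctrl.close_job(): hands the job in; it is judged then, once.
Trained networks look in the newest picture that a camera, given by its name, has taken for a name from the list of things; names that differ only in an ending like _2 or _b are one class to them, and where a whole thing is asked for, a point or a joint stands for the part that bears it (a point fixed in the world has none). Each returns a list of dicts, best first, with "p" (0 to 1); they miss things now and then, are a little off and sometimes report something else, mostly with a low value. They report only what shows in the picture. A call takes as long as a camera call.
- cams.boxes_of(camera, thing): "rect" ([centre column, centre row, width, height] in pixels, round what is visible of it).
- cams.cut_out(camera, thing): "pixels" (480x640 bool, what is visible of it) and "rect" ([centre column, centre row, width, height] in pixels, round what is visible of it).
The state is a dict: "t": time; "qpos": joint angles; "qvel": joint speeds; "joint_torque": joint torques, N m; "ee_pos": TCP position; "orientation": TCP orientation; "ft_force": force on the tool from outside, world axes, zero at the start; "moment": the same for the moment, N m; "width": finger opening in mm; "grasp_force": force on a finger pad.
Only numpy, scipy, OpenCV 4.12 (cv2) and the standard library are available. Lean on these libraries where they do the work, as an engineer would, in place of code of your own. Each camera call takes 0.05 s, during which the arm holds its last target. There are 200 camera calls.

## Working session

There is one attempt and no reset: what is moved stays moved. The work goes in short steps, Python scripts to look and compute and a tool call to move; the robot and the scene stay as the last step left them, time stands still between calls to the robot, and variables do not carry over. Pictures are saved under pics/ and viewed, at most 14 in all, crops included, and the job is handed in when it is done.

Besides the shell and the picture viewer there is one more tool, called by a JSON object that holds its "name" and its "arguments". move_arm: Moves the arm, as the interface text tells. Its arguments: {"type":"object","properties":{"steps":{"type":"array"}},"required":["steps"]}

```bash
mkdir -p pics; python3 - <<'E'
from workcell import ctrl,cams
import cv2,numpy as np
o=ctrl.get_obs()
print({k:np.round(v,3).tolist() for k,v in o.items()}, ctrl.grip_depth)
for n in("scene","top"):
    d=cams.get_image(n);cv2.imwrite(f"pics/{n}0.png",d["image"][:,:,::-1])
    print(n,d["camera_matrix"],d["xyz"],d["rotation"])
E
```

```text
{'t': 0.0, 'qpos': [1.198, 0.424, 1.631, -0.0, 1.089, -0.019], 'qvel': [-0.001, 0.0, -0.001, -0.001, 0.0, -0.002], 'joint_torque': [0.001, -54.461, -27.366, 0.064, 0.023, -0.0], 'ee_pos': [216.306, 585.786, 221.903], 'orientation': [-0.553, -3.092, 0.002], 'ft_force': [-0.639, 0.14, -0.049], 'moment': [0.033, -0.027, -0.027], 'grasp_force': 0.0, 'width': 88.193} 18.700000000000003
scene [[561.13444538   0.         325.68133225]
 [  0.         561.13444538 238.995557  ]
 [  0.           0.           1.        ]] [ 835.56897641 -415.73514908  767.15320849] [-2.40113556 -0.82863058  0.24784979]
top [[535.75931081   0.         323.36076988]
 [  0.         535.75931081 233.00677864]
 [  0.           0.           1.        ]] [ 338.3440933   -22.57586215 1015.41874608] [-2.111995    2.10023189 -0.17772891]
```

View pics/scene0.png

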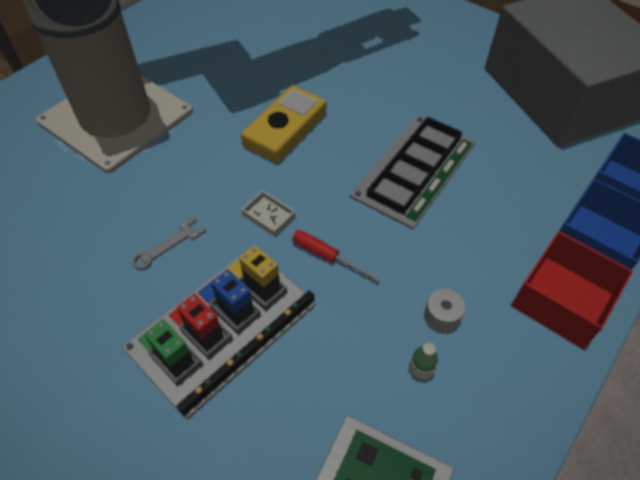

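View pics/top0.png

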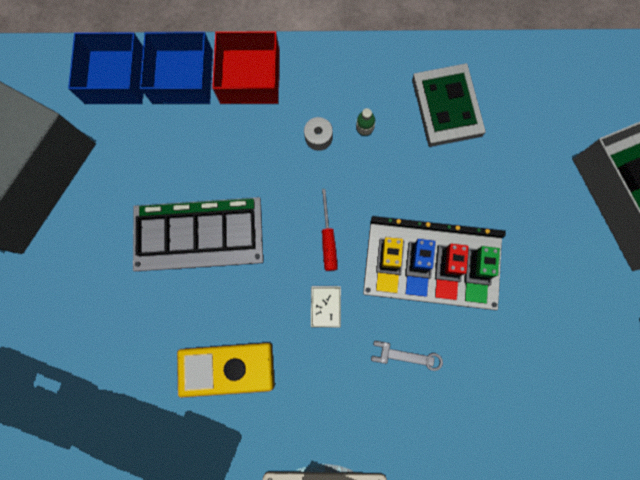

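The scene view shows the rack with green/red/blue/yellow modules around (130–310, 250–410), and the carrier around (350–475, 120–220). The top view shows the rack on the right (365–505, 217–308), in left-to-right order yellow, blue, red, green. The carrier is on the left (133–263, 197–270).

```bash
python3 - <<'E'
import cv2,numpy as np
def crop(n,x,y,w,h,s):
    return cv2.resize(cv2.imread(f"pics/{n}0.png")[y:y+h,x:x+w],None,fx=s,fy=s,interpolation=cv2.INTER_CUBIC)
def grid(im,x,y,s):
    for k in range(0,im.shape[1],20*s): cv2.putText(im,str(x+k//s),(k,10),0,.4,(255,255,255),1);cv2.line(im,(k,0),(k,im.shape[0]),(255,255,255),1) if 0 else cv2.line(im,(k,12),(k,20),(255,255,255),1)
    for k in range(0,im.shape[0],20*s): cv2.putText(im,str(y+k//s),(0,k+4),0,.4,(255,255,255),1)
    return np.clip(im*1.5,0,255).astype(np.uint8)
for n,nm,x,y,w,h,s in (("top","a",360,210,150,105,5),("top","b",125,190,150,90,5),("scene","c",120,240,200,176,4) ,("scene","d",340,105,150,125,5) if 0 else ("scene","d",345,110,135,115,5)):
    cv2.imwrite(f"pics/{nm}.png",grid(crop(n,x,y,w,h,s).astype(float),x,y,s))
    print(nm)
E
```

```text
a
b
c
d
```

View pics/a.png

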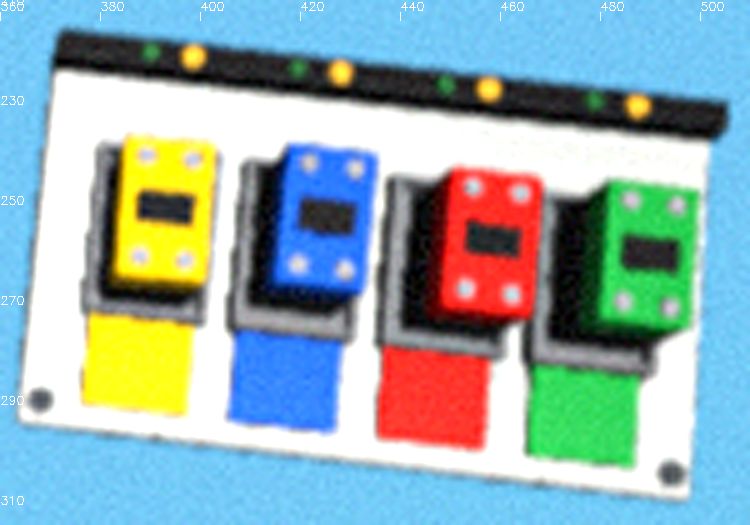

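View pics/b.png

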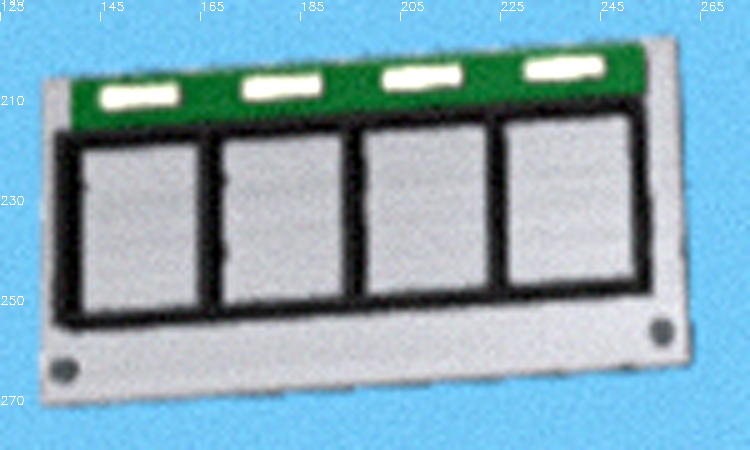

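View pics/c.png

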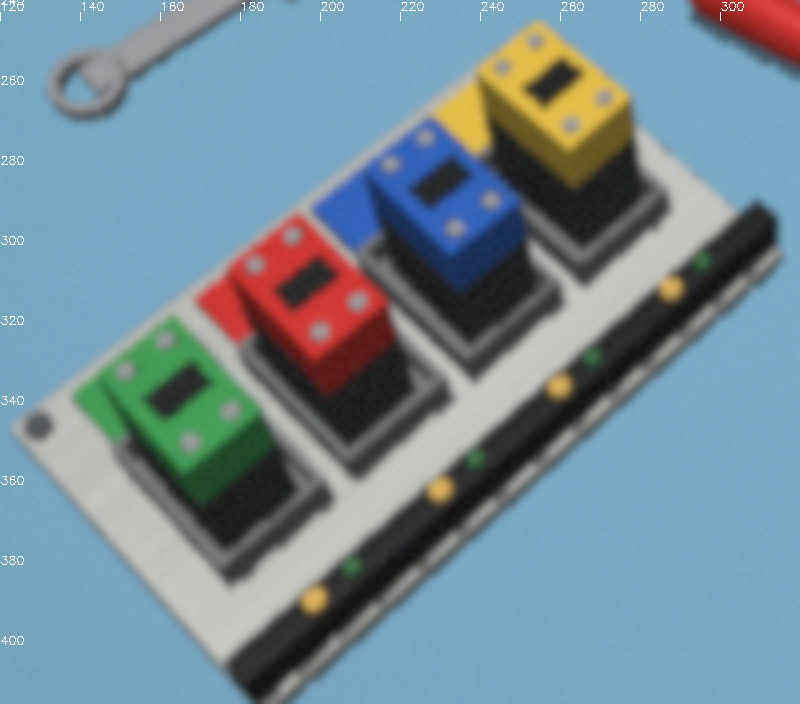

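View pics/d.png

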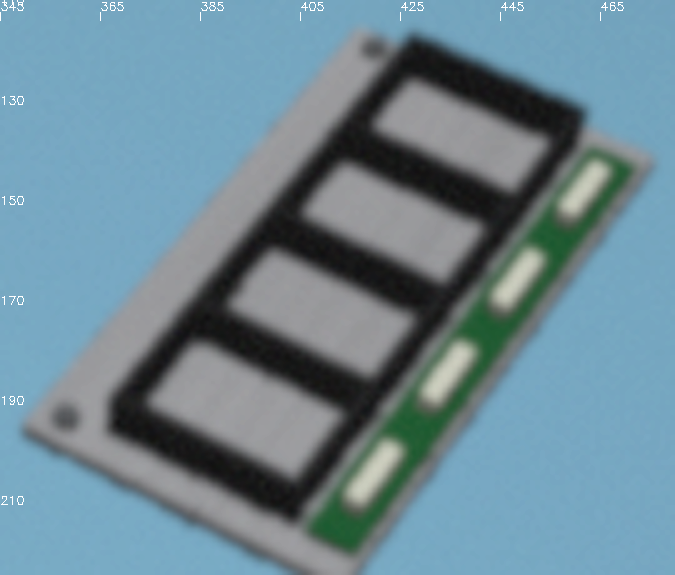

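The crops give usable corners. In a/c, each module's four screws are clear (e.g. yellow top-view crop (147,155)…(184,261)). In b/d, the carrier's plate corners, board labels and wall corners are clear. Next I triangulate them.

```bash
cat > h.py <<'E'
import numpy as np,cv2
from scipy.spatial.transform import Rotation as R
K={'s':np.array([[561.13444538,0,325.68133225],[0,561.13444538,238.995557],[0,0,1]]),'t':np.array([[535.75931081,0,323.36076988],[0,535.75931081,233.00677864],[0,0,1]])}
C={'s':np.array([835.56897641,-415.73514908,767.15320849]),'t':np.array([338.3440933,-22.57586215,1015.41874608])}
RV={'s':R.from_rotvec([-2.40113556,-0.82863058,0.24784979]).as_matrix(),'t':R.from_rotvec([-2.111995,2.10023189,-0.17772891]).as_matrix()}
P={k:K[k]@np.c_[RV[k].T,-RV[k].T@C[k]] for k in K}
def px(p,off,s): return (np.array(p,float)+.5)/s-.5+np.array(off)
def tri(a,b):
    X=cv2.triangulatePoints(P['t'],P['s'],a.T.copy(),b.T.copy());return (X[:3]/X[3]).T
def fityaw(model,X): # 2D rigid fit model->X
    m=np.array(model,float);mc=m.mean(0);xc=X[:,:2].mean(0)
    A=m-mc;B=X[:,:2]-xc
    y=np.arctan2((A[:,0]*B[:,1]-A[:,1]*B[:,0]).sum(),(A*B).sum())
    c,s=np.cos(y),np.sin(y);Rm=np.array([[c,-s],[s,c]])
    return xc-Rm@mc,y,np.abs((Rm@A.T).T-B).max()
def onplane(k,p,z):
    d=(RV[k]@np.linalg.inv(K[k])@np.c_[p,np.ones(len(p))].T).T
    return C[k]+d*((z-C[k][2])/d[:,2])[:,None]
E
cat > m.py <<'E'
from h import *
np.set_printoptions(precision=1,suppress=True)
T={'Y':[(147,155),(194,160),(140,257),(184,261)],'B':[(310,162),(356,168),(298,264),(344,270)],'R':[(473,187),(520,192),(465,289),(512,294)],'G':[(631,200),(677,205),(624,301),(671,308)]}
S={'Y':[(536,41),(503,68),(603,97),(570,125)],'B':[(426,138),(390,164),(491,200),(455,228)],'R':[(292,236),(255,265),(358,301),(319,331)],'G':[(165,341),(125,371),(231,410),(190,442)]}
cs=[]
for k in T:
    X=tri(px(T[k],(360,210),5),px(np.array(S[k])[[2,3,0,1]],(120,240),4))
    print(k,X.mean(0),'z',X[:,2],'yaw x',np.arctan2(*(X[0]+X[1]-X[2]-X[3])[[1,0]]),'sizes',np.linalg.norm(X[0]-X[2]),np.linalg.norm(X[0]-X[1]));cs.append(X.mean(0))
cs=np.array(cs);print('rack fit',fityaw([(0,82.5),(0,27.5),(0,-27.5),(0,-82.5)],cs))
pl=tri(px([(43,80),(677,38),(690,365),(42,404)],(125,190),5),px([(652,160),(355,575),(25,432),(365,30)],(345,110),5))
print('carrier plate',pl,fityaw([(65,125),(65,-125),(-65,-125),(-65,125)],pl))
lb=tri(px([(139,97),(282,87),(422,77),(565,68)],(125,190),5),px([(584,190),(516,263),(448,345),(375,473)],(345,110),5))
print('labels',lb)
sc=tri(px([(64,370),(661,332)],(125,190),5),px([(374,48),(66,418)],(345,110),5));print('screws',sc)
w=tri(px([(58,133),(60,325)],(125,190),5),px([(583,112),(412,35)],(345,110),5));print('walls',w)
f=[ [(82,152),(199,143),(82,312),(199,303)],[(226,140),(342,131),(226,303),(342,293)],[(369,130),(486,122),(369,291),(486,284)],[(508,120),(628,113),(508,283),(628,277)]]
for g in f: print('top-view pocket centre at z28',onplane('t',px(g,(125,190),5),28).mean(0))
rp=onplane('t',px([(20,422),(688,497)],(360,210),5),10);print('rack -x corners',rp, np.linalg.norm(rp[0]-rp[1]))
E
python3 m.py
```

```text
Y [ 490.6 -117.8   86.5] z [87.  86.8 86.4 85.7] yaw x -0.09876404478801122 sizes 35.99881029084412 16.39245558272771
B [ 488.  -173.7   87. ] z [87.4 87.5 86.3 86.8] yaw x -0.13746743989198074 sizes 36.30522226861129 16.090850462893876
R [ 479.6 -230.8   86.8] z [86.8 87.4 86.4 86.7] yaw x -0.11643074400438233 sizes 36.077232348814185 16.32340393615215
G [ 475.2 -285.2   86.9] z [86.8 87.1 86.8 86.8] yaw x -0.11250378570790982 sizes 35.771702473800424 16.04627209512512
rack fit (array([ 483.3, -201.9]), np.float64(-0.09731793110621767), np.float64(1.9570895523430965))
carrier plate [[592.9 380.7   2.7]
 [611.1 132.5   9.9]
 [482.4 123.4  -1.2]
 [466.2 372.7   2. ]] (array([538.1, 252.3]), np.float64(0.06875563345015236), np.float64(1.5255531788776011))
labels [[583.8 338.5  13.9]
 [586.  280.3  23.9]
 [589.  225.4  29.7]
 [595.6 172.9  14.7]]
screws [[477.6 362.2   6.9]
 [493.5 133.3   5.7]]
walls [[566.6 364.8  23.9]
 [493.  359.   24.4]]
top-view pocket centre at z28 [529.3 329.   28. ]
top-view pocket centre at z28 [533.6 274.4  28. ]
top-view pocket centre at z28 [537.6 219.9  28. ]
top-view pocket centre at z28 [541.1 166.6  28. ]
rack -x corners [[ 421.8  -70.1   10. ]
 [ 395.6 -316.1   10. ]] 247.3677902320377
```

```bash
cat >> h.py <<'E'
# targets: x,y,yaw
RACK={'Y':(490.6,-117.8),'B':(488,-173.7),'R':(479.6,-230.8),'G':(475.2,-285.2)}
cx,cy,ca=538,251.3,.070
CAR={k:(cx-v*np.sin(ca),cy+v*np.cos(ca)) for k,v in zip('GRBY',(82.5,27.5,-27.5,-82.5))}
def go(x,y,z,yaw):
    from workcell import ctrl
    o=ctrl.get_obs();M=R.from_rotvec(o['orientation']).as_matrix()
    a=np.arctan2(M[1,1],M[0,1]);d=np.array([x,y,z])-o['ee_pos']
    t=np.array([-np.sin(a)*d[0]+np.cos(a)*d[1],np.cos(a)*d[0]+np.sin(a)*d[1],-d[2]])/25
    print('t %.2f pos %s yaw %.4f tilt %.4f w %.1f F %s'%(o['t'],np.round(o['ee_pos'],1),a,np.arccos(-M[2,2]),o['width'],np.round(o['ft_force'],1)))
    print('units xyz',np.round(t,2),'turn',round(-np.degrees(yaw-a)/5,2))
    # the same if turned first
    a=yaw;t=np.array([-np.sin(a)*d[0]+np.cos(a)*d[1],np.cos(a)*d[0]+np.sin(a)*d[1],-d[2]])/25
    print('after turn xyz',np.round(t,2))
E
sed -i 's/(516,263),(448,345)/(517,280),(448,370)/' m.py; python3 m.py | grep -A4 labels
python3 -c "
from h import *
print(CAR); go(*RACK['Y'],150,-.112)"
```

```text
labels [[583.8 338.5  13.9]
 [587.8 282.7  14.4]
 [591.4 227.8  16.4]
 [595.6 172.9  14.7]]
screws [[477.6 362.2   6.9]
{'G': (np.float64(532.2297150946536), np.float64(333.5979575208956)), 'R': (np.float64(536.0765716982179), np.float64(278.7326525069652)), 'B': (np.float64(539.9234283017821), np.float64(223.86734749303483)), 'Y': (np.float64(543.7702849053464), np.float64(169.00204247910443))}
t 0.10 pos [216.3 585.8 222. ] yaw 1.2170 tilt 0.0014 w 87.9 F [ 0.6 -0.1 -1. ]
units xyz [-20.04 -22.6    2.88] turn 15.23
after turn xyz [-26.74  14.05   2.88]
```

{"name": "move_arm", "arguments": {"steps": [[[0,0,0],1,0],[[0,0,0],1,0],[[0,0,0],1,0],[[0,0,0],1,0],[[0,0,0],1,0],[[0,0,0],1,0],[[0,0,0],1,0],[[0,0,0],1,0],[[0,0,0],1,0],[[0,0,0],1,0],[[0,0,0],1,0],[[0,0,0],1,0],[[0,0,0],1,0],[[0,0,0],1,0],[[0,0,0],1,0],[[0,0,0],0,0]]}}

```text
t: 1.43
ee_pos: [216.4, 586.0, 222.2]
orientation: [2.324, 2.113, -0.001]
ft_force: [0.4, 0.5, -0.2]
width: 88.1
grasp_force: 0.0
```

```bash
python3 -c "
from h import *
go(*RACK['Y'],160,-.112)"
```

```text
t 1.43 pos [216.4 586.  222.2] yaw -0.0951 tilt 0.0008 w 88.1 F [ 0.4  0.5 -0.2]
units xyz [-26.98  13.59   2.49] turn 0.19
after turn xyz [-26.75  14.05   2.49]
```

{"name": "move_arm", "arguments": {"steps": [[[-1,0.52,0],0.2,0],[[-1,0.52,0],0,0],[[-1,0.52,0],0,0],[[-1,0.52,0],0,0],[[-1,0.52,0],0,0],[[-1,0.52,0],0,0],[[-1,0.52,0],0,0],[[-1,0.52,0],0,0],[[-1,0.52,0],0,0],[[-1,0.52,0],0,0],[[-1,0.52,0],0,0],[[-1,0.52,0],0,0],[[-1,0.52,0],0,0],[[-1,0.52,0],0,0],[[-1,0.52,0],0,0],[[-1,0.52,0],0,0],[[-1,0.52,0],0,0],[[-1,0.52,0],0,0],[[-1,0.52,0],0,0],[[-1,0.52,0],0,0]]}}

```text
t: 3.1
ee_pos: [421.0, 59.7, 222.7]
orientation: [2.336, 2.1, 0.0]
ft_force: [0.7, 0.1, -0.1]
width: 87.9
grasp_force: 0.0
```

{"name": "move_arm", "arguments": {"steps": [[[-1,0.52,0],0,0],[[-1,0.52,0],0,0],[[-1,0.52,0],0,0],[[-1,0.52,0],0,0],[[-1,0.52,0],0,0],[[-1,0.52,0],0,0],[[-0.7,0.52,0],0,0],[[0,0,0],0,0],[[0,0,0],0,0],[[0,0,0],0,0]]}}

```text
t: 3.93
ee_pos: [492.2, -114.8, 222.3]
orientation: [-2.338, -2.097, 0.001]
ft_force: [-0.2, -0.1, 0.2]
width: 87.6
grasp_force: 0.0
```

```bash
python3 -c "
from h import *
go(*RACK['Y'],47,-.112)"
```

```text
t 3.93 pos [ 492.2 -114.8  222.3] yaw -0.1084 tilt 0.0014 w 87.6 F [-0.2 -0.1  0.2]
units xyz [-0.13 -0.05  7.01] turn 0.04
after turn xyz [-0.13 -0.05  7.01]
```

{"name": "move_arm", "arguments": {"steps": [[[-0.13,-0.05,1],0,0],[[0,0,1],0,0],[[0,0,1],0,0],[[0,0,1],0,0],[[0,0,1],0,0],[[0,0,1],0,0],[[0,0,0.5],0,0],[[0,0,0.5],0,0],[[0,0,0],0,0],[[0,0,0],0,0]]}}

```text
t: 4.77
ee_pos: [490.6, -117.3, 47.5]
orientation: [-2.337, -2.098, 0.001]
ft_force: [-0.5, -0.3, -0.6]
width: 88.2
grasp_force: 0.0
```

```bash
python3 -c "
from h import *
go(*RACK['Y'],47,-.112)
from workcell import cams
im=cams.get_image('scene')['image'][200:420,90:350,::-1]
cv2.imwrite('pics/e.png',cv2.resize(im,None,fx=2,fy=2))"
```

```text
t 4.77 pos [ 490.6 -117.3   47.5] yaw -0.1076 tilt 0.0018 w 88.2 F [-0.5 -0.3 -0.6]
units xyz [-0.02  0.    0.02] turn 0.05
after turn xyz [-0.02  0.    0.02]
```

View pics/e.png

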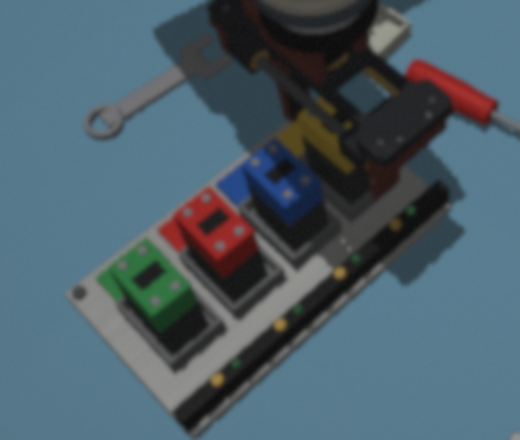

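The fingers straddle the yellow module at crop (330,150), with one finger on each side in x and the neighbours clear. I close and lift.

{"name": "move_arm", "arguments": {"steps": [[[0,0,0],0,1],[[0,0,0],0,1],[[0,0,0],0,1],[[0,0,0],0,1],[[0,0,0],0,1],[[0,0,0],0,1],[[0,0,0],0,1],[[0,0,0],0,1]]}}

```text
t: 5.48
ee_pos: [491.5, -118.6, 47.9]
orientation: [2.34, 2.096, 0.0]
ft_force: [-0.4, 0.4, 3.0]
width: 49.7
grasp_force: 29.8
```

{"name": "move_arm", "arguments": {"steps": [[[0,0,-0.2],0,1],[[0,0,-0.5],0,1],[[0,0,-0.8],0,1],[[0,0,-1],0,1],[[0,0,-1],0,1],[[0,0,-1],0,1],[[0,0,-0.6],0,1],[[0,0,-0.2],0,1],[[0,0,0],0,1]]}}

```text
t: 6.23
ee_pos: [491.9, -118.6, 181.4]
orientation: [2.338, 2.095, 0.002]
ft_force: [0.8, -0.3, -2.2]
width: 49.7
grasp_force: 29.8
```

```bash
python3 -c "
from h import *
go(*CAR['Y'],180,.07)"
```

```text
t 6.23 pos [ 491.9 -118.6  181.4] yaw -0.1094 tilt 0.0025 w 49.7 F [ 0.8 -0.3 -2.2]
units xyz [11.66  0.8   0.05] turn -2.06
after turn xyz [11.33  2.87  0.05]
```

{"name": "move_arm", "arguments": {"steps": [[[0,0,0],-0.7,1],[[0,0,0],-0.7,1],[[0,0,0],-0.66,1],[[0.5,0.2,0],0,1],[[0.9,0.2,0],0,1],[[0.9,0.2,0],0,1],[[0.9,0.2,0],0,1],[[0.9,0.2,0],0,1],[[0.9,0.2,0],0,1],[[0.9,0.2,0],0,1],[[0.9,0.2,0],0,1],[[0.9,0.2,0],0,1],[[0.9,0.2,0],0,1],[[0.9,0.2,0],0,1],[[0.9,0.2,0],0,1],[[0.6,0.2,0],0,1],[[0.33,0.2,0],0,1],[[0,0,0],0,1],[[0,0,0],0,1]]}}

```text
t: 7.82
ee_pos: [541.0, 168.6, 179.4]
orientation: [-2.141, -2.298, 0.002]
ft_force: [-1.0, -0.3, -2.0]
width: 50.0
grasp_force: 29.8
```

```bash
python3 -c "
from h import *
go(*CAR['Y'],42,.07)"
```

```text
t 7.82 pos [541.  168.6 179.4] yaw 0.0709 tilt 0.0014 w 50.0 F [-1.  -0.3 -2. ]
units xyz [0.01 0.11 5.5 ] turn 0.01
after turn xyz [0.01 0.11 5.5 ]
```

{"name": "move_arm", "arguments": {"steps": [[[0,0.11,0.4],0,1],[[0,0,0.8],0,1],[[0,0,0.8],0,1],[[0,0,0.8],0,1],[[0,0,0.8],0,1],[[0,0,0.6],0,1],[[0,0,0.4],0,1],[[0,0,0.4],0,1],[[0,0,0.2],0,1],[[0,0,0.1],0,1],[[0,0,0.1],0,1],[[0,0,0.05],0,1],[[0,0,0],0,1],[[0,0,0],0,1]]}}

```text
t: 8.98
ee_pos: [544.4, 169.3, 44.4]
orientation: [2.141, 2.298, 0.001]
ft_force: [0.7, 1.1, -1.1]
width: 49.9
grasp_force: 29.8
```

```bash
python3 -c "
from h import *
go(*CAR['Y'],42,.07)
from workcell import cams
im=cams.get_image('scene')['image'][90:250,320:510,::-1]
cv2.imwrite('pics/f.png',cv2.resize(im,None,fx=3,fy=3))"
```

```text
t 8.98 pos [544.4 169.3  44.4] yaw 0.0705 tilt 0.0010 w 49.9 F [ 0.7  1.1 -1.1]
units xyz [-0.01 -0.03  0.1 ] turn 0.01
after turn xyz [-0.01 -0.03  0.1 ]
```

View pics/f.png

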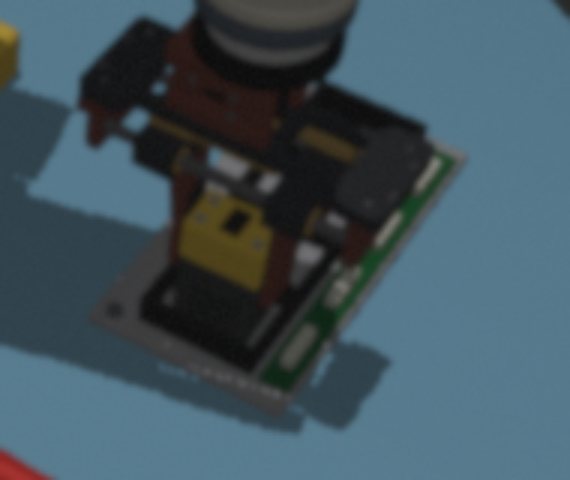

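Yellow sits inside the right-end pocket (crop about (230,250)), with its gripped base within the walls. I lower it to contact in small steps.

{"name": "move_arm", "arguments": {"steps": [[[0,0,0.05],0,1],[[0,0,0.05],0,1],[[0,0,0],0,1],[[0,0,0],0,1]]}}

```text
t: 9.37
ee_pos: [544.3, 169.3, 41.9]
orientation: [2.142, 2.298, 0.001]
ft_force: [-1.4, -0.0, 4.0]
width: 50.4
grasp_force: 29.8
```

{"name": "move_arm", "arguments": {"steps": [[[0,0,0],0,0],[[0,0,0],0,0],[[0,0,0],0,0],[[0,0,0],0,0],[[0,0,0],0,0],[[0,0,0],0,0],[[0,0,-0.4],0,0],[[0,0,-0.8],0,0],[[0,0,-1],0,0],[[0,0,-1],0,0],[[0,0,-1],0,0],[[0,0,-1],0,0],[[0,0,-0.3],0,0],[[0,0,0],0.7,0],[[0,0,0],0.7,0],[[0,0,0],0.7,0],[[0,0,0],0,0]]}}

```text
t: 10.78
ee_pos: [543.7, 169.1, 178.8]
orientation: [-2.345, -2.09, 0.001]
ft_force: [-0.3, 0.1, 1.0]
width: 87.7
grasp_force: 0.0
```

```bash
python3 -c "
from h import *
go(*RACK['B'],180,-.112)"
```

```text
t 10.78 pos [543.7 169.1 178.8] yaw -0.1151 tilt 0.0004 w 87.7 F [-0.3  0.1  1. ]
units xyz [-13.88  -0.64  -0.05] turn -0.04
after turn xyz [-13.88  -0.68  -0.05]
```

{"name": "move_arm", "arguments": {"steps": [[[-0.9,-0.04,0],0,0],[[-0.9,-0.04,0],0,0],[[-0.9,-0.04,0],0,0],[[-0.9,-0.04,0],0,0],[[-0.9,-0.04,0],0,0],[[-0.9,-0.04,0],0,0],[[-0.9,-0.04,0],0,0],[[-0.9,-0.04,0],0,0],[[-0.9,-0.04,0],0,0],[[-0.9,-0.04,0],0,0],[[-0.9,-0.04,0],0,0],[[-0.9,-0.04,0],0,0],[[-0.9,-0.04,0],0,0],[[-0.9,-0.04,0],0,0],[[-0.9,-0.04,0],0,0],[[-0.38,-0.06,0],0,0],[[0,0,0],0,0],[[0,0,0],0,0]]}}

```text
t: 12.28
ee_pos: [488.3, -173.6, 178.7]
orientation: [-2.343, -2.091, 0.0]
ft_force: [-0.1, -0.2, 0.3]
width: 87.6
grasp_force: 0.0
```

```bash
python3 -c "
from h import *
go(*RACK['B'],47,-.112)"
```

```text
t 12.28 pos [ 488.3 -173.6  178.7] yaw -0.1135 tilt 0.0006 w 87.6 F [-0.1 -0.2  0.3]
units xyz [-0.01 -0.01  5.27] turn -0.02
after turn xyz [-0.01 -0.01  5.27]
```

Blue: descend, close, lift.

{"name": "move_arm", "arguments": {"steps": [[[0,0,0.8],0,0],[[0,0,1],0,0],[[0,0,1],0,0],[[0,0,1],0,0],[[0,0,0.8],0,0],[[0,0,0.4],0,0],[[0,0,0.27],0,0],[[0,0,0],0,0],[[0,0,0],0,0],[[0,0,0],0,1],[[0,0,0],0,1],[[0,0,0],0,1],[[0,0,0],0,1],[[0,0,0],0,1],[[0,0,0],0,1],[[0,0,0],0,1],[[0,0,0],0,1]]}}

```text
t: 13.7
ee_pos: [488.6, -173.8, 47.4]
orientation: [2.343, 2.092, 0.0]
ft_force: [0.6, -0.1, 3.6]
width: 49.9
grasp_force: 29.9
```

{"name": "move_arm", "arguments": {"steps": [[[0,0,-0.2],0,1],[[0,0,-0.5],0,1],[[0,0,-0.8],0,1],[[0,0,-1],0,1],[[0,0,-1],0,1],[[0,0,-1],0,1],[[0,0,-0.6],0,1],[[0,0,-0.2],0,1],[[0,0,0],-0.7,1],[[0,0,0],-0.7,1],[[0,0,0],-0.7,1],[[0,0,0],0,1]]}}

```text
t: 14.7
ee_pos: [487.9, -173.5, 178.9]
orientation: [-2.139, -2.299, 0.001]
ft_force: [-0.7, -0.9, -1.7]
width: 49.9
grasp_force: 29.9
```

```bash
python3 -c "
from h import *
go(*CAR['B'],180,.07)"
```

```text
t 14.70 pos [ 487.9 -173.5  178.9] yaw 0.0724 tilt 0.0015 w 49.9 F [-0.7 -0.9 -1.7]
units xyz [15.7   3.23 -0.04] turn 0.03
after turn xyz [15.71  3.19 -0.04]
```

{"name": "move_arm", "arguments": {"steps": [[[0.5,0.17,0],0,1],[[0.9,0.17,0],0,1],[[0.9,0.17,0],0,1],[[0.9,0.17,0],0,1],[[0.9,0.17,0],0,1],[[0.9,0.17,0],0,1],[[0.9,0.17,0],0,1],[[0.9,0.17,0],0,1],[[0.9,0.17,0],0,1],[[0.9,0.17,0],0,1],[[0.9,0.17,0],0,1],[[0.9,0.17,0],0,1],[[0.9,0.17,0],0,1],[[0.9,0.17,0],0,1],[[0.9,0.17,0],0,1],[[0.9,0.17,0],0,1],[[0.9,0.17,0],0,1],[[0.5,0.17,0],0,1],[[0.3,0.17,0],0,1],[[0,0,0],0,1]]}}

```text
t: 16.37
ee_pos: [542.0, 224.5, 179.2]
orientation: [-2.141, -2.299, -0.0]
ft_force: [0.5, -0.3, -1.2]
width: 50.0
grasp_force: 29.9
```

```bash
python3 -c "
from h import *
go(*CAR['B'],42,.07)"
```

```text
t 16.37 pos [542.  224.5 179.2] yaw 0.0708 tilt 0.0000 w 50.0 F [ 0.5 -0.3 -1.2]
units xyz [-0.02 -0.08  5.49] turn 0.01
after turn xyz [-0.02 -0.08  5.49]
```

{"name": "move_arm", "arguments": {"steps": [[[0,-0.05,0.4],0,1],[[0,0,0.8],0,1],[[0,0,0.8],0,1],[[0,0,0.8],0,1],[[0,0,0.8],0,1],[[0,0,0.6],0,1],[[0,0,0.4],0,1],[[0,0,0.4],0,1],[[0,0,0.2],0,1],[[0,0,0.1],0,1],[[0,0,0.1],0,1],[[0,0,0.05],0,1],[[0,0,0.03],0,1],[[0,0,0],0,1],[[0,0,0],0,1]]}}

```text
t: 17.62
ee_pos: [540.5, 223.6, 43.1]
orientation: [2.142, 2.298, 0.001]
ft_force: [0.2, -0.6, -1.3]
width: 49.7
grasp_force: 29.9
```

```bash
python3 -c "
from h import *
go(*CAR['B'],41.5,.07)"
```

```text
t 17.62 pos [540.5 223.6  43.1] yaw 0.0705 tilt 0.0009 w 49.7 F [ 0.2 -0.6 -1.3]
units xyz [ 0.01 -0.02  0.07] turn 0.01
after turn xyz [ 0.01 -0.02  0.07]
```

{"name": "move_arm", "arguments": {"steps": [[[0,0,0.04],0,1],[[0,0,0.03],0,1],[[0,0,0],0,1],[[0,0,0],0,1]]}}

```text
t: 17.95
ee_pos: [540.4, 223.5, 41.4]
orientation: [2.142, 2.298, 0.001]
ft_force: [-1.2, 0.0, 5.0]
width: 49.6
grasp_force: 29.9
```

{"name": "move_arm", "arguments": {"steps": [[[0,0,0],0,0],[[0,0,0],0,0],[[0,0,0],0,0],[[0,0,0],0,0],[[0,0,0],0,0],[[0,0,0],0,0],[[0,0,-0.4],0,0],[[0,0,-0.8],0,0],[[0,0,-1],0,0],[[0,0,-1],0,0],[[0,0,-1],0,0],[[0,0,-1],0,0],[[0,0,-0.3],0,0],[[0,0,0],0.7,0],[[0,0,0],0.7,0],[[0,0,0],0.7,0],[[0,0,0],0,0]]}}

```text
t: 19.37
ee_pos: [540.0, 223.3, 178.3]
orientation: [-2.345, -2.09, 0.001]
ft_force: [0.6, 0.5, 0.2]
width: 87.7
grasp_force: 0.0
```

```bash
python3 -c "
from h import *
go(*RACK['R'],180,-.112)"
```

```text
t 19.37 pos [540.  223.3 178.3] yaw -0.1151 tilt 0.0003 w 87.7 F [0.6 0.5 0.2]
units xyz [-18.32  -0.31  -0.07] turn -0.04
after turn xyz [-18.32  -0.37  -0.07]
```

{"name": "move_arm", "arguments": {"steps": [[[-1,-0.02,0],0,0],[[-1,-0.02,0],0,0],[[-1,-0.02,0],0,0],[[-1,-0.02,0],0,0],[[-1,-0.02,0],0,0],[[-1,-0.02,0],0,0],[[-1,-0.02,0],0,0],[[-1,-0.02,0],0,0],[[-1,-0.02,0],0,0],[[-1,-0.02,0],0,0],[[-1,-0.02,0],0,0],[[-1,-0.02,0],0,0],[[-1,-0.02,0],0,0],[[-1,-0.02,0],0,0],[[-1,-0.02,0],0,0],[[-1,-0.02,0],0,0],[[-1,-0.02,0],0,0],[[-1,0,0],0,0],[[-0.32,0,0],0,0],[[0,0,0],0,0]]}}

```text
t: 21.03
ee_pos: [479.8, -232.2, 178.2]
orientation: [-2.345, -2.091, 0.0]
ft_force: [-0.3, 0.5, -0.3]
width: 87.6
grasp_force: 0.0
```

```bash
python3 -c "
from h import *
go(*RACK['R'],47,-.112)"
```

```text
t 21.03 pos [ 479.8 -232.2  178.2] yaw -0.1142 tilt 0.0002 w 87.6 F [-0.3  0.5 -0.3]
units xyz [ 0.05 -0.02  5.25] turn -0.03
after turn xyz [ 0.05 -0.02  5.25]
```

{"name": "move_arm", "arguments": {"steps": [[[0.05,0,0.8],0,0],[[0,0,1],0,0],[[0,0,1],0,0],[[0,0,1],0,0],[[0,0,0.8],0,0],[[0,0,0.4],0,0],[[0,0,0.25],0,0],[[0,0,0],0,0],[[0,0,0],0,0],[[0,0,0],0,1],[[0,0,0],0,1],[[0,0,0],0,1],[[0,0,0],0,1],[[0,0,0],0,1],[[0,0,0],0,1],[[0,0,0],0,1],[[0,0,0],0,1]]}}

```text
t: 22.45
ee_pos: [480.4, -229.6, 47.4]
orientation: [2.343, 2.092, 0.0]
ft_force: [0.2, 0.6, 3.3]
width: 49.9
grasp_force: 30.0
```

{"name": "move_arm", "arguments": {"steps": [[[0,0,-0.2],0,1],[[0,0,-0.5],0,1],[[0,0,-0.8],0,1],[[0,0,-1],0,1],[[0,0,-1],0,1],[[0,0,-1],0,1],[[0,0,-0.6],0,1],[[0,0,-0.2],0,1],[[0,0,0],-0.7,1],[[0,0,0],-0.7,1],[[0,0,0],-0.7,1],[[0,0,0],0,1]]}}

```text
t: 23.45
ee_pos: [479.7, -229.2, 178.8]
orientation: [-2.138, -2.299, 0.001]
ft_force: [0.4, 0.2, -1.9]
width: 50.0
grasp_force: 30.0
```

```bash
python3 -c "
from h import *
go(*CAR['R'],180,.07)"
```

```text
t 23.45 pos [ 479.7 -229.2  178.8] yaw 0.0725 tilt 0.0016 w 50.0 F [ 0.4  0.2 -1.9]
units xyz [20.1   3.72 -0.05] turn 0.03
after turn xyz [20.11  3.67 -0.05]
```

{"name": "move_arm", "arguments": {"steps": [[[0.5,0.17,0],0,1],[[0.95,0.17,0],0,1],[[0.95,0.17,0],0,1],[[0.95,0.17,0],0,1],[[0.95,0.17,0],0,1],[[0.95,0.17,0],0,1],[[0.95,0.17,0],0,1],[[0.95,0.17,0],0,1],[[0.95,0.17,0],0,1],[[0.95,0.17,0],0,1],[[0.95,0.17,0],0,1],[[0.95,0.17,0],0,1],[[0.95,0.17,0],0,1],[[0.95,0.17,0],0,1],[[0.95,0.17,0],0,1],[[0.95,0.17,0],0,1],[[0.95,0.17,0],0,1],[[0.95,0.17,0],0,1],[[0.95,0.17,0],0,1],[[0.95,0.17,0],0,1]]}}

```text
t: 25.12
ee_pos: [531.6, 240.9, 179.0]
orientation: [-2.144, -2.296, 0.002]
ft_force: [0.1, -0.2, -1.8]
width: 50.0
grasp_force: 30.0
```

{"name": "move_arm", "arguments": {"steps": [[[0.8,0.15,0],0,1],[[0.5,0.1,0],0,1],[[0.25,0.05,0],0,1],[[0,0,0],0,1],[[0,0,0],0,1]]}}

```text
t: 25.53
ee_pos: [536.8, 277.9, 179.3]
orientation: [-2.142, -2.298, 0.002]
ft_force: [-0.3, -0.1, -1.5]
width: 49.8
grasp_force: 30.0
```

```bash
python3 -c "
from h import *
go(*CAR['R'],41.5,.07)"
```

```text
t 25.53 pos [536.8 277.9 179.3] yaw 0.0702 tilt 0.0011 w 49.8 F [-0.3 -0.1 -1.5]
units xyz [ 0.04 -0.03  5.51] turn 0.0
after turn xyz [ 0.04 -0.03  5.51]
```

{"name": "move_arm", "arguments": {"steps": [[[0.04,-0.03,0.4],0,1],[[0,0,0.8],0,1],[[0,0,0.8],0,1],[[0,0,0.8],0,1],[[0,0,0.8],0,1],[[0,0,0.6],0,1],[[0,0,0.4],0,1],[[0,0,0.4],0,1],[[0,0,0.2],0,1],[[0,0,0.1],0,1],[[0,0,0.1],0,1],[[0,0,0.05],0,1],[[0,0,0.03],0,1],[[0,0,0.03],0,1],[[0,0,0],0,1],[[0,0,0],0,1]]}}

```text
t: 26.87
ee_pos: [536.6, 279.3, 42.2]
orientation: [2.142, 2.298, 0.001]
ft_force: [-0.5, 0.5, -1.9]
width: 49.8
grasp_force: 30.0
```

{"name": "move_arm", "arguments": {"steps": [[[0,0,0.03],0,1],[[0,0,0],0,1],[[0,0,0],0,1]]}}

```text
t: 27.12
ee_pos: [536.8, 279.4, 41.5]
orientation: [2.142, 2.298, 0.001]
ft_force: [0.5, 1.0, -0.0]
width: 49.7
grasp_force: 30.0
```

{"name": "move_arm", "arguments": {"steps": [[[0,0,0],0,0],[[0,0,0],0,0],[[0,0,0],0,0],[[0,0,0],0,0],[[0,0,0],0,0],[[0,0,0],0,0],[[0,0,-0.4],0,0],[[0,0,-0.8],0,0],[[0,0,-1],0,0],[[0,0,-1],0,0],[[0,0,-1],0,0],[[0,0,-1],0,0],[[0,0,-0.3],0,0],[[0,0,0],0.7,0],[[0,0,0],0.7,0],[[0,0,0],0.7,0],[[0,0,0],0,0]]}}

```text
t: 28.53
ee_pos: [536.2, 279.0, 178.5]
orientation: [-2.345, -2.09, 0.001]
ft_force: [-0.1, 0.9, -0.1]
width: 88.1
grasp_force: 0.0
```

```bash
python3 -c "
from h import *
go(*RACK['G'],180,-.112)"
```

```text
t 28.53 pos [536.2 279.  178.5] yaw -0.1151 tilt 0.0004 w 88.1 F [-0.1  0.9 -0.1]
units xyz [-22.7    0.17  -0.06] turn -0.03
after turn xyz [-22.7    0.1   -0.06]
```

{"name": "move_arm", "arguments": {"steps": [[[-1,0,0],0,0],[[-1,0,0],0,0],[[-1,0,0],0,0],[[-1,0,0],0,0],[[-1,0,0],0,0],[[-1,0,0],0,0],[[-1,0,0],0,0],[[-1,0,0],0,0],[[-1,0,0],0,0],[[-1,0,0],0,0],[[-1,0,0],0,0],[[-1,0,0],0,0],[[-1,0,0],0,0],[[-1,0,0],0,0],[[-1,0,0],0,0],[[-1,0,0],0,0],[[-1,0,0],0,0],[[-1,0.05,0],0,0],[[-1,0.05,0],0,0],[[-1,0.05,0],0,0]]}}

```text
t: 30.2
ee_pos: [483.3, -219.2, 178.5]
orientation: [-2.341, -2.095, 0.0]
ft_force: [0.4, 0.3, -0.1]
width: 87.6
grasp_force: 0.0
```

{"name": "move_arm", "arguments": {"steps": [[[-1,0,0],0,0],[[-1,0,0],0,0],[[-0.7,0,0],0,0],[[0,0,0],0,0],[[0,0,0],0,0]]}}

```text
t: 30.62
ee_pos: [475.8, -285.5, 178.3]
orientation: [-2.343, -2.091, 0.0]
ft_force: [-0.2, -1.2, 0.4]
width: 88.2
grasp_force: 0.0
```

```bash
python3 -c "
from h import *
go(*RACK['G'],47,-.112)"
```

```text
t 30.62 pos [ 475.8 -285.5  178.3] yaw -0.1135 tilt 0.0008 w 88.2 F [-0.2 -1.2  0.4]
units xyz [ 0.01 -0.03  5.25] turn -0.02
after turn xyz [ 0.01 -0.03  5.25]
```

{"name": "move_arm", "arguments": {"steps": [[[0,-0.03,0.8],0,0],[[0,0,1],0,0],[[0,0,1],0,0],[[0,0,1],0,0],[[0,0,0.8],0,0],[[0,0,0.4],0,0],[[0,0,0.25],0,0],[[0,0,0],0,0],[[0,0,0],0,0],[[0,0,0],0,1],[[0,0,0],0,1],[[0,0,0],0,1],[[0,0,0],0,1],[[0,0,0],0,1],[[0,0,0],0,1],[[0,0,0],0,1],[[0,0,0],0,1]]}}

```text
t: 32.03
ee_pos: [475.7, -285.2, 47.7]
orientation: [2.343, 2.092, 0.0]
ft_force: [0.4, 0.7, 2.6]
width: 49.7
grasp_force: 30.0
```

{"name": "move_arm", "arguments": {"steps": [[[0,0,-0.2],0,1],[[0,0,-0.5],0,1],[[0,0,-0.8],0,1],[[0,0,-1],0,1],[[0,0,-1],0,1],[[0,0,-1],0,1],[[0,0,-0.6],0,1],[[0,0,-0.2],0,1],[[0,0,0],-0.7,1],[[0,0,0],-0.7,1],[[0,0,0],-0.7,1],[[0,0,0],0,1]]}}

```text
t: 33.03
ee_pos: [474.9, -284.7, 179.6]
orientation: [-2.139, -2.3, 0.0]
ft_force: [-0.1, -0.1, -2.1]
width: 50.0
grasp_force: 30.0
```

```bash
python3 -c "
from h import *
go(*CAR['G'],180,.07)"
```

```text
t 33.03 pos [ 474.9 -284.7  179.6] yaw 0.0724 tilt 0.0012 w 50.0 F [-0.1 -0.1 -2.1]
units xyz [ 2.45e+01  4.08e+00 -2.00e-02] turn 0.03
after turn xyz [ 2.451e+01  4.020e+00 -2.000e-02]
```

{"name": "move_arm", "arguments": {"steps": [[[0.5,0.15,0],0,1],[[0.95,0.15,0],0,1],[[0.95,0.15,0],0,1],[[0.95,0.15,0],0,1],[[0.95,0.15,0],0,1],[[0.95,0.15,0],0,1],[[0.95,0.15,0],0,1],[[0.95,0.15,0],0,1],[[0.95,0.15,0],0,1],[[0.95,0.15,0],0,1],[[0.95,0.15,0],0,1],[[0.95,0.15,0],0,1],[[0.95,0.15,0],0,1],[[0.95,0.15,0],0,1],[[0.95,0.15,0],0,1],[[0.95,0.15,0],0,1],[[0.95,0.15,0],0,1],[[0.95,0.15,0],0,1],[[0.95,0.15,0],0,1],[[0.95,0.15,0],0,1]]}}

```text
t: 34.7
ee_pos: [516.8, 184.6, 179.6]
orientation: [-2.144, -2.296, 0.001]
ft_force: [0.2, -0.1, -2.0]
width: 49.7
grasp_force: 30.0
```

{"name": "move_arm", "arguments": {"steps": [[[0.95,0.15,0],0,1],[[0.95,0.15,0],0,1],[[0.95,0.15,0],0,1],[[0.95,0.15,0],0,1],[[0.95,0.15,0],0,1],[[0.7,0.15,0],0,1],[[0.4,0.15,0],0,1],[[0.1,0,0],0,1],[[0,0,0],0,1],[[0,0,0],0,1]]}}

```text
t: 35.53
ee_pos: [532.9, 332.3, 179.6]
orientation: [-2.143, -2.297, 0.002]
ft_force: [-0.2, 0.1, -1.5]
width: 49.7
grasp_force: 30.0
```

```bash
python3 -c "
from h import *
go(*CAR['G'],41.5,.07)"
```

```text
t 35.53 pos [532.9 332.3 179.6] yaw 0.0697 tilt 0.0013 w 49.7 F [-0.2  0.1 -1.5]
units xyz [ 0.05 -0.02  5.52] turn -0.0
after turn xyz [ 0.05 -0.02  5.52]
```

{"name": "move_arm", "arguments": {"steps": [[[0.05,-0.02,0.4],0,1],[[0,0,0.8],0,1],[[0,0,0.8],0,1],[[0,0,0.8],0,1],[[0,0,0.8],0,1],[[0,0,0.6],0,1],[[0,0,0.4],0,1],[[0,0,0.4],0,1],[[0,0,0.2],0,1],[[0,0,0.1],0,1],[[0,0,0.1],0,1],[[0,0,0.05],0,1],[[0,0,0.03],0,1],[[0,0,0.03],0,1],[[0,0,0],0,1],[[0,0,0],0,1]]}}

```text
t: 36.87
ee_pos: [533.0, 334.4, 42.5]
orientation: [2.142, 2.298, 0.001]
ft_force: [-0.7, -0.8, -1.9]
width: 50.0
grasp_force: 30.0
```

{"name": "move_arm", "arguments": {"steps": [[[0,0,0.02],0,1],[[0,0,0],0,1],[[0,0,0],0,1]]}}

```text
t: 37.12
ee_pos: [532.9, 334.3, 41.8]
orientation: [2.142, 2.298, 0.0]
ft_force: [-0.2, -0.4, -2.3]
width: 49.8
grasp_force: 30.0
```

{"name": "move_arm", "arguments": {"steps": [[[0,0,0.02],0,1],[[0,0,0],0,1],[[0,0,0],0,1],[[0,0,0],0,0],[[0,0,0],0,0],[[0,0,0],0,0],[[0,0,0],0,0],[[0,0,0],0,0],[[0,0,0],0,0],[[0,0,-0.4],0,0],[[0,0,-0.8],0,0],[[0,0,-1],0,0],[[0,0,-1],0,0],[[0,0,-1],0,0],[[0,0,-1],0,0],[[0,0,-1],0,0]]}}

```text
t: 38.45
ee_pos: [532.7, 334.2, 198.2]
orientation: [2.142, 2.298, 0.001]
ft_force: [0.3, 0.4, -0.8]
width: 87.4
grasp_force: 0.0
```

{"name": "move_arm", "arguments": {"steps": [[[0.8,-0.6,0],0,0],[[0.9,-0.6,0],0,0],[[0.9,-0.6,0],0,0],[[0.9,-0.6,0],0,0],[[0.9,-0.6,0],0,0],[[0.9,-0.6,0],0,0],[[0.9,-0.6,0],0,0],[[0.9,-0.6,0],0,0],[[0.9,-0.6,0],0,0],[[0.9,-0.6,0],0,0],[[0.9,-0.6,0],0,0],[[0.9,-0.6,0],0,0],[[0.5,-0.3,0],0,0],[[0,0,0],0,0],[[0,0,0],0,0]]}}

```text
t: 39.7
ee_pos: [326.0, 600.4, 196.4]
orientation: [2.14, 2.299, -0.0]
ft_force: [0.3, -0.3, -0.1]
width: 87.6
grasp_force: 0.0
```

```bash
python3 -c "
from h import *
from workcell import cams,ctrl
print(ctrl.get_obs()['t'])
a=cams.get_image('scene')['image'][90:240,330:490,::-1];b=cams.get_image('top')['image'][180:280,115:275,::-1]
im=np.vstack([cv2.resize(a,None,fx=2.3,fy=2.3),cv2.resize(b,None,fx=2.3,fy=2.3)])
cv2.imwrite('pics/g.png',np.clip(im*1.4,0,255).astype(np.uint8))"
```

```text
39.7
```

View pics/g.png

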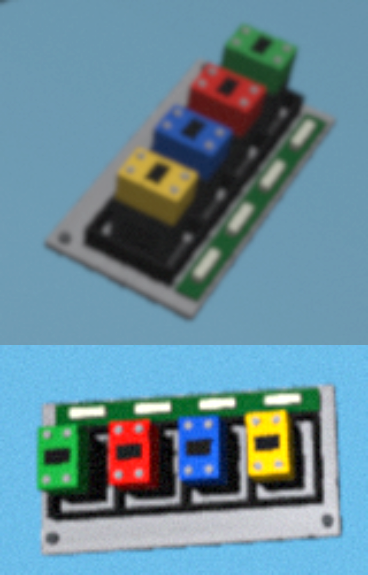

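All four stand upright, green/red/blue/yellow from left to right. Window centres are at crop (57,456), (130,451), (200,447) and (267,442) in the top view. As a numeric check, I triangulate those.

```bash
python3 -c "
from h import *
X=tri(px(np.array([(57,456),(130,451),(200,447),(267,442)])-(0,345),(115,180),2.3),px([(262,44),(227,88),(193,129),(157,174)],(330,90),2.3))
d=X[:,:2]-(cx,cy);c,s=np.cos(ca),np.sin(ca)
print(np.round(np.c_[d@[c,s],d@[-s,c],X[:,2]],1))"
```

```text
[[  0.2  84.1  82. ]
 [  0.3  26.9  80.1]
 [ -0.  -28.1  81.3]
 [  0.2 -80.8  79.8]]
```

All four are within 2 mm of their pocket centres, with tops at about 81 mm (83 nominal, with the same −2 mm bias as before).

```bash
python3 -c "
from workcell import ctrl
print(ctrl.close_job())"
```

```text
the job is handed in; nothing more can be done
None
```

All four modules were moved into the carrier in reverse order (green, red, blue, yellow from left to right), standing upright within about 2 mm of their pocket centres and released; the job was handed in at about 40 s, and no verdict was returned.

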